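# Stacking turned trays of die vials

### The job

Two empty trays stand nested one in the other beside a tray that holds two vials. Stack them for storage: lift the upper one out and set it on the loaded tray turned end for end to it, so that its feet stand on the lugs and nothing presses on the vials; then stand the small loose vial in the narrow middle pocket of that tray, and close the stack with the last tray, again turned end for end to the one below it. Leave the loaded tray where it stands, set everything down gently without knocking a vial over, and do not disturb the other things on the bench.

Things in the scene. Friction and masses are not known exactly. Their poses are not given: they have to be found in the camera images.
- tray_loaded: off-white moulded stack-nest tray, loose, with two vials standing in it, reaching 47 mm above its underside. All three trays are alike: 150 x 66 mm over the rim, 64 mm high, 0.11 to 0.18 kg. Origin: centre of the underside; x along the length, y across, z up. Grip the rim band: 46 to 64 mm high, outer faces vertical, the widest part; below it the walls taper to a 129 x 44 mm base.
- tray_upper: empty tray, same shape and frame as tray_loaded. At the start it is nested in tray_under, the same way round, origin 18 mm above the other's, so that its rim band stands wholly on and above the other's rim (equally wide); its walls reach 46 mm into the other: lift it straight up. Its floor is 2 mm thick, with ribs to 11 mm height that form three square pockets in a row along x.
- tray_under: empty tray, same shape and frame as tray_loaded; it stands on the bench with tray_upper nested in it. A tray stacked end for end on another has its origin 50 mm above the other's, x and y centred, x axis pointing the other way; the same way round it sinks to 18 mm, or onto what stands in the tray below. Stacked, it clears a 45 mm vial below by 3 mm.
- tray_loaded_single_lug (a point): the lug in the middle of the -x end wall of tray_loaded, at (-66, 0, 50) mm in its frame, lug top; the end with the blank paper label outside. Each tray has this lug and two more, equally high, in the corners of its +x end. The feet lie the other way: two at the corners of the -x end of the base, one in the middle of the +x end; they pass the lugs of a tray the same way round.
- tray_upper_single_lug (a point): the single lug of tray_upper, at (-66, 0, 50) mm in its frame. Sloping gussets behind all lugs lead the feet of a tray above in: 7 mm of room each way at the top, 2 mm when seated. Seated feet sink 14 mm below the rim.
- tray_under_single_lug (a point): the single lug of tray_under, at (-66, 0, 50) mm in its frame
- tray_upper_pocket (a point): centre of the floor of the narrow middle pocket of tray_upper (24 x 24 mm inside), at (0, 0, 2) mm in its frame. Its two neighbours, at x = +28 and -28 mm, are wide pockets, 28 x 28 mm, for the larger vials.
- vial_c: small closed vial, 18 mm across and 38 mm high, pale body and ribbed white cap, standing alone on the bench between the trays; about 0.02 kg. Origin: centre of its underside, z up.
- vial_a: closed vial, 22 mm across and 45 mm high, standing in the wide pocket of tray_loaded at x = +28 mm. Origin: centre of its underside, z up.
- vial_b: closed vial, 22 mm across and 45 mm high, standing in the wide pocket of tray_loaded at x = -28 mm. Origin: centre of its underside, z up.
- wash_bottle: bystander: squeeze bottle standing between the trays, straight in front of or behind the small vial (along world x), 125 mm or more from it; 60 mm across, cap to 132 mm, thin bent spout to 170 mm. Origin: underside, 13 mm off its axis, which is at its own y = +13 mm.
- driver: bystander: screwdriver lying along tray_loaded, 55 to 60 mm from its middle line, 14 x 151 x 14 mm. Origin: middle of its underside.
- tweezers: bystander: black tweezers lying along the nested trays, 50 to 56 mm from their middle line, 12 x 126 x 9 mm. Origin: middle of its underside.
- felt_marker: bystander: marker lying along the other side of the nested trays, 52 to 58 mm from their middle line, 16 x 130 x 16 mm. Origin: middle of its underside.
Things that resemble listed ones, but are neither listed nor needed, are in the scene too. Leave any orange look-alike of the tray_loaded alone.

How it is judged:
By the outcome, as a careful person would: the job done as asked, in the order asked, and still so for the second after the job is handed in, with the robot touching nothing.
It also fails if it takes over 72 s, if anything falls off the work surface, if the arm or the gripper's body presses on something with over 40 N, if the wrist force passes 120 N, or if a joint passes its speed limit or range.

### The arm

A 6-joint arm with a two-finger parallel gripper is mounted at the origin on a cart in front of the work surface, level with it; the furniture and walls round the work are solid. World frame = base frame: x ahead of the robot, y to its left, z up, the work surface at z = 0. Lengths are in m, angles in rad, forces in N, time in s.
With the tool pointing down it reaches from about 0.3 to 0.775 m from the base axis. Payload 14.6 kg.
Tool frame: the origin (TCP) lies on the mounting face of the last link; the fingertips stand 199 mm ahead of it and the grasp point (between the pads) lies 180 mm ahead of it; z points along the fingers, y is the line along which they close (so a half turn about z gives the same grasp; the last joint's range is limited). The gripper opens to 94 mm and grips with 3 to 60 N. Pads are 16 mm wide; open, the fingers measure 119 mm over their backs; the gripper's body (75 mm by 177 mm) begins 78 mm behind the grasp point.
Start: joints at [1.193, 0.3, 1.521, -0, 1.321, -0.067], TCP at [0.168, 0.524, 0.405] pointing down, gripper open.
Joint ranges: [-3.03, 3.03], [-0.79, 2.21], [0.23, 2.52], [-1.04, 4.18], [0, 3.07], [-2.55, 2.55]. Speed limits (rad/s): [2.22, 2.22, 2.57, 3.14, 3.14, 3.14].

### API

Orientations are given as [roll, pitch, yaw] about the fixed x, y, z axes, in that order (R = Rz(yaw) Ry(pitch) Rx(roll)).
In Python, from station import telemetry, cams, workorder, finder gives the robot as it stands.
- The arm moves only by the tool jog_arm, never from a script. Its argument "rows" is a list of rows, each an object with "gripper": the finger opening in m, from 0 to 0.094; "slide": the shift along the tool's x, y, z in m, a list of three; "spin": the turn about the tool's z in rad. In form: [{"gripper": gripper, "slide": [tx, ty, tz], "spin": spin}, ...]. A call has 1 to 8 rows; each row is the pose to reach, as a shift and turn from the pose commanded when the call began, along the tool's axes at that moment; what a row does not reach only later rows make up. A row lasts 1/10 s, in which the tool goes at most 50 mm and 8.59 degrees, less where a joint would pass 70% of its speed; a pose out of reach is approached as far as the arm can. A call with a gripper value outside its range is refused whole. The fingers move at their own pace and stop on an object; "squeeze" is the grip in N (left out, the last holds). Time passes only in rows, so rows that repeat a pose let the fingers close. It gives the time, the measured TCP pose, the force, the opening and the grip force at its end, in the units of the state.
- telemetry.get_obs(): the state, without advancing time (a new reading comes with each control period).
- cams.camera(name): name is "scene" or "top" or "wrist"; returns (picture, depth): 384x512x3 uint8, red, green, blue; 384x512 float32, m along the optical axis (not along the pixel's ray), 0 where there is no reading.
- cams.camera_info(name): a dict with "camera_matrix" (3x3 intrinsics, pixels), "R" (3x3) and "t" (3): a world point X has camera coordinates R X + t; the wrist camera has in their place "tool_from_camera" (4x4, takes a point from camera to tool coordinates, whose origin is the TCP and whose axes are the flange's). Camera axes: x right, y down, z forward; pixel columns grow to the right and rows downward; lengths in m; the calibration is good to about 2 mm. A picture is of the moment at which its call begins: read the wrist's pose just before it. camera_info takes no time and is no camera call.
- workorder.hand_in(): hands the job in; it is judged then, once.
Trained networks look in the newest picture that a camera, given by its name, has taken for a name from the list of things; names that differ only in an ending like _2 or _b are one class to them, and where a whole thing is asked for, a point or a joint stands for the part that bears it (a point fixed in the world has none). Each returns a list of dicts, best first, with "confidence" (0 to 1); they miss things now and then, are a little off and sometimes report something else, mostly with a low value. They report only what shows in the picture. A call takes as long as a camera call. They do not tell look-alikes from the thing itself.
- finder.find_in(target, camera): "point" ([x, y, z] in m, in world coordinates, good to about 4 mm: the middle of the surface that is visible of it).
- finder.masks_of(target, camera): "region" (384x512 bool, what is visible of it).
The state is a dict: "time_s": time; "qpos": joint angles; "joint_vel": joint speeds; "tau": joint torques, N m; "ee_pos": TCP position; "eef_rot": TCP orientation; "force": force on the tool from outside, world axes, zero at the start; "moment": the same for the moment, N m; "grip_width": finger opening in m; "grip_force": force on a finger pad.
Only numpy, scipy, OpenCV 4.12 (cv2) and the standard library are available. Lean on these libraries where they do the work, as an engineer would, in place of code of your own. Each camera call takes 0.05 s, during which the arm holds its last target. There are 200 camera calls.

## Working session

There is one attempt and no reset: what is moved stays moved. The work goes in short steps, Python scripts to look and compute and a tool call to move; the robot and the scene stay as the last step left them, time stands still between calls to the robot, and variables do not carry over. Pictures are saved under pics/ and viewed, at most 10 in all, crops included, and the job is handed in when it is done.

Besides the shell and the picture viewer there is one more tool, called after "Emit:" by a JSON object that holds its "name" and its "arguments", one argument or row to a line. jog_arm: Moves the arm, as the interface text tells. Its arguments: {"type":"object","properties":{"rows":{"type":"array","items":{"type":"object","properties":{"gripper":{"type":"number"},"slide":{"type":"array","items":{"type":"number"}},"spin":{"type":"number"}}}},"squeeze":{"type":"number"}},"required":["rows"]}

```bash
mkdir -p pics; ls
python3 - <<'E'
from station import telemetry,cams
import cv2,numpy as np
o=telemetry.get_obs();print({k:np.round(v,3).tolist() for k,v in o.items()})
for n in("scene","top"):
    p,d=cams.camera(n);cv2.imwrite(f"pics/{n}0.png",p[...,::-1]);np.save(f"pics/{n}0d.npy",d)
    i=cams.camera_info(n);print(n,np.round(i["camera_matrix"],1).tolist(),np.round(i["R"],3).tolist(),np.round(i["t"],3).tolist())
print(cams.camera_info("wrist"))
a=cv2.imread("pics/scene0.png");b=cv2.imread("pics/top0.png")
cv2.imwrite("pics/top_big.png",cv2.resize(b,(800,600),interpolation=cv2.INTER_CUBIC))
E
```

```text
pics
{'time_s': 0.0, 'qpos': [1.193, 0.3, 1.522, -0.0, 1.321, -0.067], 'joint_vel': [-0.0, -0.0, 0.001, 0.0, 0.0, 0.002], 'tau': [0.005, -53.181, -35.275, 0.071, 0.024, -0.0], 'ee_pos': [0.168, 0.524, 0.404], 'eef_rot': [-3.14, -0.0, 2.831], 'force': [0.339, -0.614, -0.41], 'moment': [-0.03, 0.005, 0.034], 'grip_force': 0.0, 'grip_width': 0.094}
scene [[393.4, 0.0, 259.3], [0.0, 393.4, 193.8], [0.0, 0.0, 1.0]] [[0.478, -0.878, 0.013], [-0.649, -0.363, -0.668], [0.592, 0.311, -0.744]] [-0.276, 0.377, 0.747]
top [[398.2, 0.0, 251.9], [0.0, 398.2, 191.2], [0.0, 0.0, 1.0]] [[-0.003, -1.0, -0.01], [-0.997, 0.004, -0.082], [0.082, 0.01, -0.997]] [-0.036, 0.53, 1.24]
{'camera_matrix': array([[338.56829436,   0.        , 254.95059143],
       [  0.        , 338.56829436, 191.79114275],
       [  0.        ,   0.        ,   1.        ]]), 'tool_from_camera': array([[ 1.13120959e-03, -9.68901883e-01, -2.47442644e-01,
         7.39253652e-02],
       [ 9.99998696e-01,  8.10888154e-04,  1.39643293e-03,
        -1.38063876e-04],
       [-1.15235818e-03, -2.47443901e-01,  9.68901537e-01,
         2.00843391e-02],
       [ 0.00000000e+00,  0.00000000e+00,  0.00000000e+00,
         1.00000000e+00]])}
```

View pics/top_big.png

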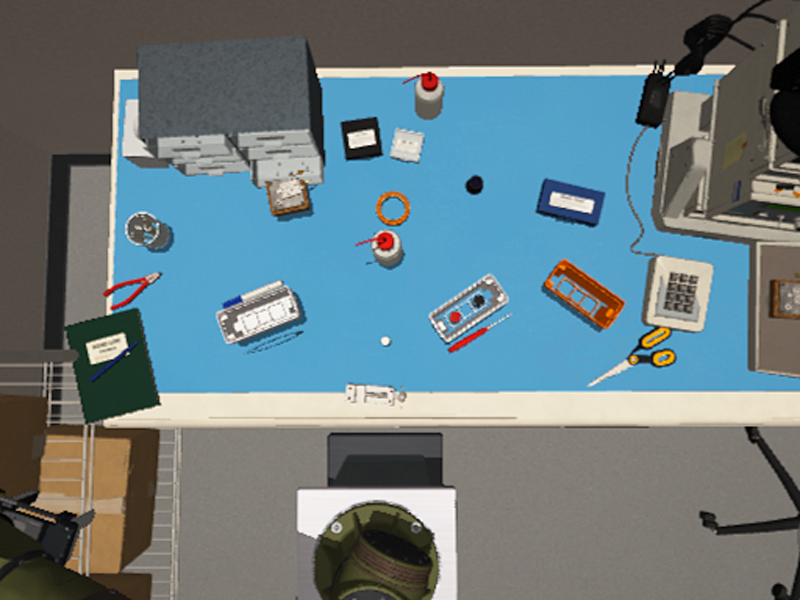

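View pics/scene0.png

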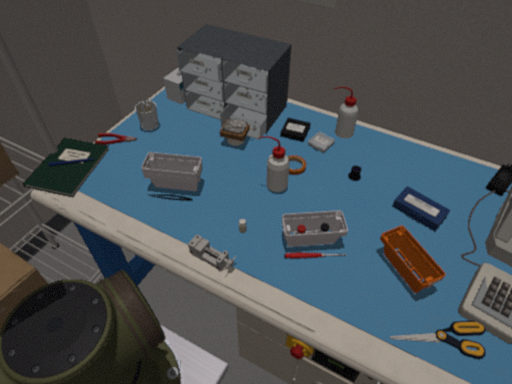

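Top view (800 px picture): nested trays at (260,313), the loaded white tray with red and black vials at (470,310), small vial at (386,341), the bottle in line with it at (386,246), and an orange decoy at (584,293). A second bottle at (429,95) and a black cap at (474,184) are look-alikes. I'll measure with depth next.

```bash
cat > h.py <<'E'
from station import telemetry,cams,finder
import cv2,numpy as np
from scipy.spatial.transform import Rotation as Ro
def cloud(n):
    """world points HxWx3, picture"""
    o=telemetry.get_obs();p,d=cams.camera(n);i=cams.camera_info(n);K=i["camera_matrix"]
    v,u=np.mgrid[:384,:512]
    P=np.stack([(u-K[0,2])/K[0,0]*d,(v-K[1,2])/K[1,1]*d,d],-1)
    if n=="wrist":
        T=i["tool_from_camera"];P=P@T[:3,:3].T+T[:3,3]
        P=P@Ro.from_euler("xyz",o["eef_rot"]).as_matrix().T+o["ee_pos"]
    else: P=(P-i["t"])@i["R"]
    P[d<=0]=np.nan
    return P,p
def rect(P,zlo,zhi,c,r=.12):
    m=(P[...,2]>zlo)&(P[...,2]<zhi)&(np.hypot(P[...,0]-c[0],P[...,1]-c[1])<r)
    q=P[m];b=cv2.minAreaRect((q[:,:2]*1000).astype(np.float32))
    return m,q,b,cv2.boxPoints(b)
def ortho(P,p,c,yaw,L=.2,W=.12,s=2000):
    """picture resampled in a frame centred c, yaw; s px per m, nearest-highest point"""
    x=P[...,:2]-c;ca,sa=np.cos(yaw),np.sin(yaw)
    X=x[...,0]*ca+x[...,1]*sa;Y=-x[...,0]*sa+x[...,1]*ca
    m=(abs(X)<L/2)&(abs(Y)<W/2)
    H=np.zeros((int(W*s)+1,int(L*s)+1));I=np.zeros(H.shape+(3,),np.uint8)
    for a,b,z,k in sorted(zip(X[m],Y[m],P[...,2][m],map(tuple,p[m])),key=lambda t:t[2]):
        j=int((a+L/2)*s);i=int((W/2-b)*s);H[max(i-2,0):i+3,max(j-2,0):j+3]=z;I[max(i-2,0):i+3,max(j-2,0):j+3]=k
    return H,I
E
python3 - <<'E'
from h import *
P,p=cloud("top")
for n in("tray_loaded","tray_upper","vial_c","wash_bottle","tray_upper_single_lug","tray_loaded_single_lug","tray_under_single_lug"):
    for r in finder.find_in(n,"top")[:4]:print(n,round(r["confidence"],2),np.round(r["point"],3))
for u,v,lo,hi in((470,310,.058,.075),(260,313,.074,.09)):
    c=P[int(v/1.5625),int(u/1.5625)];print(c)
    m,q,b,bp=rect(P,lo,hi,c);print(b,len(q),np.median(q[:,2]))
c=P[218,247];print(c,P[157,247])
m=(P[...,2]>.03)&(P[...,2]<.045)&(np.hypot(P[...,0]-c[0],P[...,1]-c[1])<.03);print(P[m].mean(0),np.ptp(P[m],0))
P,p=cloud("wrist");cv2.imwrite("pics/w0.png",p[...,::-1])
E
```

```text
tray_loaded 0.95 [ 0.514 -0.19   0.045]
tray_loaded 0.61 [ 0.54  -0.428  0.043]
tray_upper 0.9 [0.502 0.24  0.037]
tray_upper 0.31 [ 0.523 -0.204  0.05 ]
vial_c 0.36 [ 0.494 -0.158  0.046]
wash_bottle 0.86 [ 0.624 -0.023  0.102]
tray_upper_single_lug 0.58 [0.498 0.238 0.033]
tray_loaded_single_lug 0.94 [ 0.54  -0.429  0.04 ]
tray_loaded_single_lug 0.87 [ 0.515 -0.188  0.042]
tray_under_single_lug 0.68 [ 0.625 -0.022  0.101]
[ 5.09404087e-01 -1.92492418e-01 -1.56565101e-04]
((509.2934875488281, -183.03805541992188), (65.84494018554688, 151.3180389404297), 33.74708557128906) 133 0.06196622360782068
[0.5036099  0.23519975 0.0175759 ]
((496.6804504394531, 227.62310791015625), (66.40574645996094, 151.3803253173828), 21.382394790649414) 164 0.07901887793125986
[ 0.44526246 -0.02274835  0.03789719] [ 0.62159645 -0.02520212  0.12883299]
[ 0.44557807 -0.01891147  0.03610906] [0.01256754 0.0158607  0.01063233]
```

View pics/w0.png

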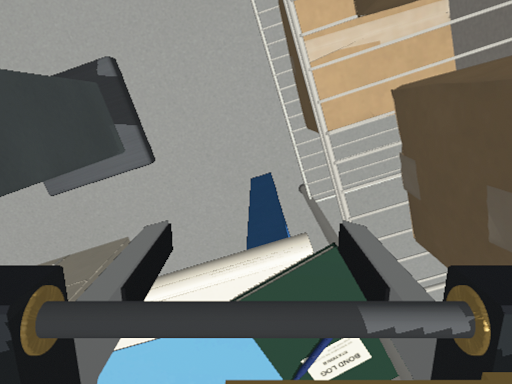

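```bash
cat >> h.py <<'E'
def go(xyz,yaw):
    o=telemetry.get_obs();R=Ro.from_euler("xyz",o["eef_rot"]).as_matrix()
    w=np.arctan2(R[1,0],R[0,0]);s=(w-yaw+np.pi)%(2*np.pi)-np.pi
    print("t",round(o["time_s"],2),"q",np.round(o["qpos"],2),"F",np.round(o["force"],1),"slide",np.round(R.T@(np.array(xyz)-o["ee_pos"]),4),"spin",round(s,4))
E
python3 -c "
from h import *
go((.497,.228,.405),1.944)"
```

```text
t 0.55 q [ 1.19  0.3   1.52 -0.    1.32 -0.07] F [-0.3 -0.1 -0.5] slide [-4.035e-01 -1.809e-01 -4.000e-04] spin 0.8868
```

Emit:
{"name": "jog_arm", "arguments": {
  "rows": [
    {"slide": [-0.025,-0.011,0],"spin": 0.07},
    {"slide": [-0.403,-0.181,0],"spin": 0.887},
    {"slide": [-0.403,-0.181,0],"spin": 0.887},
    {"slide": [-0.403,-0.181,0],"spin": 0.887},
    {"slide": [-0.403,-0.181,0],"spin": 0.887},
    {"slide": [-0.403,-0.181,0],"spin": 0.887},
    {"slide": [-0.403,-0.181,0],"spin": 0.887},
    {"slide": [-0.403,-0.181,0],"spin": 0.887}
  ]
}}

```text
$.rows[0]: bad value
```

```bash
python3 -c "
from h import *
go((.497,.228,.405),1.944)"
```

```text
t 0.55 q [ 1.19  0.3   1.52 -0.    1.32 -0.07] F [-0.3 -0.1 -0.5] slide [-4.035e-01 -1.809e-01 -4.000e-04] spin 0.8868
```

Gripper must be given in every row.

Emit:
{"name": "jog_arm", "arguments": {
  "rows": [
    {"gripper": 0.094,"slide": [-0.025,-0.011,0],"spin": 0.07},
    {"gripper": 0.094,"slide": [-0.403,-0.181,0],"spin": 0.887},
    {"gripper": 0.094,"slide": [-0.403,-0.181,0],"spin": 0.887},
    {"gripper": 0.094,"slide": [-0.403,-0.181,0],"spin": 0.887},
    {"gripper": 0.094,"slide": [-0.403,-0.181,0],"spin": 0.887},
    {"gripper": 0.094,"slide": [-0.403,-0.181,0],"spin": 0.887},
    {"gripper": 0.094,"slide": [-0.403,-0.181,0],"spin": 0.887},
    {"gripper": 0.094,"slide": [-0.403,-0.181,0],"spin": 0.887}
  ]
}}

```text
time_s: 1.35
ee_pos: [0.4498, 0.2695, 0.4049]
eef_rot: [3.141, -0.0, 1.941]
force: [0.4, 0.6, 0.1]
grip_width: 0.094
grip_force: 0.0
```

```bash
python3 -c "
from h import *
go((.497,.228,.405),1.944)"
```

```text
t 1.35 q [0.47 0.24 1.59 0.   1.31 0.1 ] F [0.4 0.6 0.1] slide [-0.0558  0.0289 -0.0001] spin -0.0028
```

Emit:
{"name": "jog_arm", "arguments": {
  "rows": [
    {"gripper": 0.094,"slide": [-0.035,0.018,0],"spin": 0},
    {"gripper": 0.094,"slide": [-0.055,0.029,0],"spin": 0},
    {"gripper": 0.094,"slide": [-0.055,0.029,0],"spin": 0},
    {"gripper": 0.094,"slide": [-0.055,0.029,0],"spin": 0}
  ]
}}

```text
time_s: 1.75
ee_pos: [0.4956, 0.2306, 0.4045]
eef_rot: [-3.141, -0.0, 1.943]
force: [0.9, 0.0, 0.2]
grip_width: 0.0937
grip_force: 0.0
```

Run:
```python
from h import *
P,p=cloud("wrist")
c=(.497,.228)
m,q,b,bp=rect(P,.074,.09,c);print(b,len(q),np.median(q[:,2]))
c=np.array(b[0])/1000;H,I=ortho(P,p,c,1.944)
Hc=cv2.applyColorMap(np.clip(H/.09*255,0,255).astype(np.uint8),cv2.COLORMAP_JET)
cv2.imwrite("pics/n1.png",np.vstack([I[...,::-1],Hc]))
```

```text
((496.1474609375, 228.10037231445312), (66.16268157958984, 150.72308349609375), 21.301185607910156) 1792 0.08104295612280202
```

View pics/n1.png

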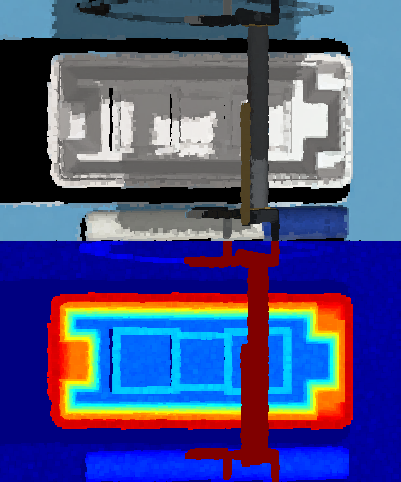

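The height map shows the single lug at the left (pixel 75,360), the −x end of a frame at yaw 1.943; the two corner lugs are at the right. Next, the loaded tray.

```bash
python3 -c "
from h import *
go((.507,-.18,.405),2.159)"
```

```text
t 1.8 q [ 0.37  0.29  1.53  0.    1.32 -0.  ] F [0.1 0.4 0.5] slide [-0.3871 -0.1389 -0.0004] spin -0.2149
```

Emit:
{"name": "jog_arm", "arguments": {
  "rows": [
    {"gripper": 0.094,"slide": [-0.025,-0.009,0],"spin": -0.03},
    {"gripper": 0.094,"slide": [-0.387,-0.139,0],"spin": -0.215},
    {"gripper": 0.094,"slide": [-0.387,-0.139,0],"spin": -0.215},
    {"gripper": 0.094,"slide": [-0.387,-0.139,0],"spin": -0.215},
    {"gripper": 0.094,"slide": [-0.387,-0.139,0],"spin": -0.215},
    {"gripper": 0.094,"slide": [-0.387,-0.139,0],"spin": -0.215},
    {"gripper": 0.094,"slide": [-0.387,-0.139,0],"spin": -0.215},
    {"gripper": 0.094,"slide": [-0.387,-0.139,0],"spin": -0.215}
  ]
}}

```text
time_s: 2.6
ee_pos: [0.5058, -0.142, 0.4051]
eef_rot: [3.141, 0.0, 2.161]
force: [0.2, -0.5, 0.4]
grip_width: 0.0937
grip_force: 0.0
```

Emit:
{"name": "jog_arm", "arguments": {
  "rows": [
    {"gripper": 0.094,"slide": [-0.034,-0.0122,0],"spin": 0},
    {"gripper": 0.094,"slide": [-0.0487,-0.0175,0],"spin": 0},
    {"gripper": 0.094,"slide": [-0.0487,-0.0175,0],"spin": 0},
    {"gripper": 0.094,"slide": [-0.0487,-0.0175,0],"spin": 0}
  ]
}}

```text
time_s: 3.0
ee_pos: [0.5187, -0.1901, 0.4046]
eef_rot: [-3.142, -0.0, 2.16]
force: [0.8, 0.7, 0.0]
grip_width: 0.0941
grip_force: 0.0
```

Run:
```python
from h import *
P,p=cloud("wrist")
go((.507,-.18,.405),2.159)
c=(.507,-.182)
m,q,b,bp=rect(P,.057,.072,c);print(b,len(q),np.median(q[:,2]))
c=np.array(b[0])/1000;H,I=ortho(P,p,c,np.radians(b[2]+90))
Hc=cv2.applyColorMap(np.clip(H/.09*255,0,255).astype(np.uint8),cv2.COLORMAP_JET)
cv2.imwrite("pics/l1.png",np.vstack([I[...,::-1],Hc]))
cc=P[...,:2]-(.4456,-.019);m=(np.hypot(cc[...,0],cc[...,1])<.03)&(P[...,2]>.03);print(m.sum(),P[m].mean(0) if m.any() else 0)
```

```text
t 3.05 q [-0.42  0.31  1.51  0.    1.32 -1.01] F [0.  0.4 0.8] slide [ 0.0147 -0.0043 -0.0003] spin 0.0015
((508.2917175292969, -182.18093872070312), (66.23814392089844, 149.93466186523438), 33.84468078613281) 1559 0.06323371895711094
0 0
```

View pics/l1.png

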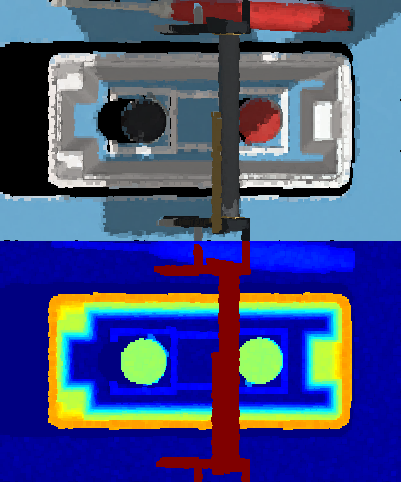

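Single lug of the loaded tray lies at the right (pixel 322,360), so its x axis points to yaw −0.980; the upper tray must be set at yaw +2.1615. Go back and grasp tray_upper.

```bash
python3 -c "
from h import *
go((.4961,.2281,.34),1.9426)"
```

```text
t 3.05 q [-0.42  0.31  1.51  0.    1.32 -1.01] F [0.  0.4 0.8] slide [0.3599 0.2136 0.0648] spin 0.2179
```

Emit:
{"name": "jog_arm", "arguments": {
  "rows": [
    {"gripper": 0.094,"slide": [0.026,0.015,0],"spin": 0.02},
    {"gripper": 0.094,"slide": [0.36,0.214,0],"spin": 0.218},
    {"gripper": 0.094,"slide": [0.36,0.214,0],"spin": 0.218},
    {"gripper": 0.094,"slide": [0.36,0.214,0],"spin": 0.218},
    {"gripper": 0.094,"slide": [0.36,0.214,0],"spin": 0.218},
    {"gripper": 0.094,"slide": [0.36,0.214,0],"spin": 0.218},
    {"gripper": 0.094,"slide": [0.36,0.214,0.065],"spin": 0.218},
    {"gripper": 0.094,"slide": [0.36,0.214,0.065],"spin": 0.218}
  ]
}}

```text
time_s: 3.85
ee_pos: [0.4981, 0.1786, 0.3634]
eef_rot: [3.14, 0.0, 1.943]
force: [1.4, -0.6, 0.1]
grip_width: 0.0939
grip_force: 0.0
```

```bash
python3 -c "
from h import *
go((.4961,.2281,.31),1.9426)"
```

```text
t 3.85 q [ 0.28  0.29  1.63  0.    1.22 -0.1 ] F [ 1.4 -0.6  0.1] slide [0.0468 0.0161 0.0535] spin 0.0005
```

Emit:
{"name": "jog_arm", "arguments": {
  "rows": [
    {"gripper": 0.094,"slide": [0.03,0.01,0.02],"spin": 0},
    {"gripper": 0.094,"slide": [0.045,0.0155,0.04],"spin": 0},
    {"gripper": 0.094,"slide": [0.0468,0.0161,0.053],"spin": 0},
    {"gripper": 0.094,"slide": [0.0468,0.0161,0.053],"spin": 0},
    {"gripper": 0.094,"slide": [0.0468,0.0161,0.053],"spin": 0}
  ]
}}

```text
time_s: 4.35
ee_pos: [0.4977, 0.2243, 0.3109]
eef_rot: [3.141, 0.0, 1.941]
force: [0.5, 0.1, -0.1]
grip_width: 0.0938
grip_force: 0.0
```

```bash
python3 -c "
from h import *
go((.4961,.2281,.2655),1.9426)"
```

```text
t 4.35 q [ 0.36  0.39  1.64 -0.    1.12 -0.01] F [ 0.5  0.1 -0.1] slide [ 0.0041 -0.0001  0.0454] spin -0.002
```

Emit:
{"name": "jog_arm", "arguments": {
  "rows": [
    {"gripper": 0.094,"slide": [0.004,0,0.02],"spin": 0},
    {"gripper": 0.094,"slide": [0.004,0,0.038],"spin": 0},
    {"gripper": 0.094,"slide": [0.004,0,0.045],"spin": 0},
    {"gripper": 0.094,"slide": [0.004,0,0.045],"spin": 0}
  ]
}}

```text
time_s: 4.75
ee_pos: [0.4965, 0.2279, 0.2654]
eef_rot: [-3.141, 0.0, 1.94]
force: [-0.9, 0.1, 0.0]
grip_width: 0.0942
grip_force: 0.0
```

```bash
python3 -c "
from h import *
go((.4961,.2281,.2655),1.9426)"
```

```text
t 4.75 q [ 0.36  0.45  1.67 -0.    1.03 -0.01] F [-0.9  0.1  0. ] slide [ 0.0004 -0.0003 -0.0001] spin -0.0027
```

Emit:
{"name": "jog_arm", "arguments": {
  "rows": [
    {"gripper": 0.06,"slide": [0,0,0],"spin": 0},
    {"gripper": 0.06,"slide": [0,0,0],"spin": 0},
    {"gripper": 0.06,"slide": [0,0,0],"spin": 0},
    {"gripper": 0.06,"slide": [0,0,0],"spin": 0},
    {"gripper": 0.06,"slide": [0,0,0],"spin": 0},
    {"gripper": 0.06,"slide": [0,0,0],"spin": 0}
  ],
  "squeeze": 20
}}

```text
time_s: 5.35
ee_pos: [0.4964, 0.2285, 0.2656]
eef_rot: [3.141, 0.0, 1.941]
force: [0.4, 0.5, 5.8]
grip_width: 0.0659
grip_force: 20.0
```

Emit:
{"name": "jog_arm", "arguments": {
  "rows": [
    {"gripper": 0.06,"slide": [0,0,-0.004],"spin": 0},
    {"gripper": 0.06,"slide": [0,0,-0.014],"spin": 0},
    {"gripper": 0.06,"slide": [0,0,-0.03],"spin": 0},
    {"gripper": 0.06,"slide": [0,0,-0.05],"spin": 0},
    {"gripper": 0.06,"slide": [0,0,-0.075],"spin": 0},
    {"gripper": 0.06,"slide": [0,0,-0.105],"spin": 0},
    {"gripper": 0.06,"slide": [0,0,-0.14],"spin": 0},
    {"gripper": 0.06,"slide": [0,0,-0.165],"spin": 0}
  ]
}}

```text
time_s: 6.15
ee_pos: [0.4959, 0.2284, 0.433]
eef_rot: [3.14, -0.0, 1.941]
force: [-0.6, -0.5, -1.6]
grip_width: 0.0656
grip_force: 20.0
```

Run:
```python
from h import *
go((.5083,-.1822,.44),2.1615)
P,p=cloud("scene");cv2.imwrite("pics/s2.png",cv2.resize(p[100:290,90:370,::-1],None,fx=2,fy=2))
m,q,b,bp=rect(P,.06,.068,(.4961,.2281),.1);print(b,len(q))
```

```text
t 6.15 q [ 0.36  0.27  1.49  0.    1.38 -0.01] F [-0.6 -0.5 -1.6] slide [-0.3873 -0.137  -0.0073] spin -0.2206
((500.23583984375, 225.52999877929688), (71.05306243896484, 151.98739624023438), 21.111671447753906) 250
```

View pics/s2.png

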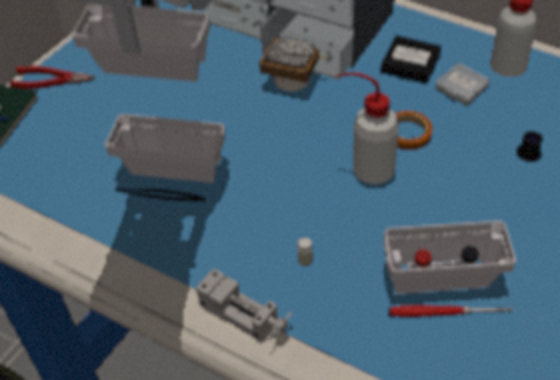

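The upper tray hangs level at (145,40); the lower one stayed at (165,150), undisturbed. Carry it over.

Emit:
{"name": "jog_arm", "arguments": {
  "rows": [
    {"gripper": 0.06,"slide": [-0.012,-0.004,-0.007],"spin": -0.01},
    {"gripper": 0.06,"slide": [-0.036,-0.013,-0.01],"spin": -0.03},
    {"gripper": 0.06,"slide": [-0.07,-0.025,-0.01],"spin": -0.06},
    {"gripper": 0.06,"slide": [-0.114,-0.04,-0.01],"spin": -0.09},
    {"gripper": 0.06,"slide": [-0.16,-0.0566,-0.01],"spin": -0.12},
    {"gripper": 0.06,"slide": [-0.206,-0.073,-0.01],"spin": -0.15},
    {"gripper": 0.06,"slide": [-0.252,-0.089,-0.01],"spin": -0.18},
    {"gripper": 0.06,"slide": [-0.296,-0.105,-0.01],"spin": -0.21}
  ]
}}

```text
time_s: 7.0
ee_pos: [0.5049, -0.0874, 0.4403]
eef_rot: [-3.142, -0.0, 2.152]
force: [1.1, 0.3, -1.7]
grip_width: 0.0657
grip_force: 20.0
```

```bash
python3 -c "
from h import *
go((.5083,-.1822,.40),2.1615)"
```

```text
t 7.0 q [-0.24  0.19  1.57 -0.    1.38 -0.82] F [ 1.1  0.3 -1.7] slide [-0.0811 -0.0492  0.0403] spin -0.0095
```

Emit:
{"name": "jog_arm", "arguments": {
  "rows": [
    {"gripper": 0.06,"slide": [-0.032,-0.02,0],"spin": -0.005},
    {"gripper": 0.06,"slide": [-0.055,-0.033,0.004],"spin": -0.009},
    {"gripper": 0.06,"slide": [-0.07,-0.043,0.012],"spin": -0.009},
    {"gripper": 0.06,"slide": [-0.077,-0.047,0.022],"spin": -0.009},
    {"gripper": 0.06,"slide": [-0.079,-0.048,0.032],"spin": -0.009},
    {"gripper": 0.06,"slide": [-0.079,-0.048,0.038],"spin": -0.009},
    {"gripper": 0.06,"slide": [-0.079,-0.048,0.04],"spin": -0.009},
    {"gripper": 0.06,"slide": [-0.079,-0.048,0.04],"spin": -0.009}
  ]
}}

```text
time_s: 7.8
ee_pos: [0.5087, -0.1771, 0.4001]
eef_rot: [-3.141, -0.0, 2.161]
force: [-0.7, 0.2, -1.3]
grip_width: 0.0658
grip_force: 20.0
```

Run:
```python
from h import *
go((.5083,-.1822,.34),2.1615)
P,p=cloud("wrist")
z=telemetry.get_obs()["ee_pos"][2]-.2475+.064
for lo,hi in((z-.008,z+.006),):
    m,q,b,bp=rect(P,lo,hi,(.508,-.182),.1);print(b,len(q),z,np.median(q[:,2]))
```

```text
t 7.8 q [-0.4   0.28  1.56  0.    1.3  -0.99] F [-0.7  0.2 -1.3] slide [-0.004  -0.0031  0.0601] spin -0.0008
((507.5091552734375, -178.04153442382812), (89.48483276367188, 151.16818237304688), 33.82963943481445) 6389 0.21690764743522173 0.21554590767083345
```

Emit:
{"name": "jog_arm", "arguments": {
  "rows": [
    {"gripper": 0.06,"slide": [-0.004,-0.003,0.01],"spin": 0},
    {"gripper": 0.06,"slide": [-0.004,-0.003,0.026],"spin": 0},
    {"gripper": 0.06,"slide": [-0.004,-0.003,0.044],"spin": 0},
    {"gripper": 0.06,"slide": [-0.004,-0.003,0.062],"spin": 0},
    {"gripper": 0.06,"slide": [-0.004,-0.003,0.074],"spin": 0},
    {"gripper": 0.06,"slide": [-0.004,-0.003,0.08],"spin": 0},
    {"gripper": 0.06,"slide": [-0.004,-0.003,0.08],"spin": 0}
  ]
}}

```text
time_s: 8.55
ee_pos: [0.5083, -0.1829, 0.3196]
eef_rot: [-3.141, -0.001, 2.16]
force: [0.2, -0.1, -1.0]
grip_width: 0.066
grip_force: 20.0
```

```bash
python3 -c "
from h import *
go((.5083,-.1822,.2975),2.1615)"
```

```text
t 8.55 q [-0.41  0.36  1.64 -0.    1.13 -1.  ] F [ 0.2 -0.1 -1. ] slide [0.0006 0.0004 0.0221] spin -0.0017
```

Emit:
{"name": "jog_arm", "arguments": {
  "rows": [
    {"gripper": 0.06,"slide": [0,0,0.006],"spin": 0},
    {"gripper": 0.06,"slide": [0,0,0.011],"spin": 0},
    {"gripper": 0.06,"slide": [0,0,0.015],"spin": 0},
    {"gripper": 0.06,"slide": [0,0,0.018],"spin": 0},
    {"gripper": 0.06,"slide": [0,0,0.02],"spin": 0},
    {"gripper": 0.06,"slide": [0,0,0.021],"spin": 0},
    {"gripper": 0.06,"slide": [0,0,0.021],"spin": 0}
  ]
}}

```text
time_s: 9.25
ee_pos: [0.5083, -0.1829, 0.2991]
eef_rot: [3.142, 0.0, 2.16]
force: [-0.6, 0.1, -1.0]
grip_width: 0.066
grip_force: 20.0
```

Emit:
{"name": "jog_arm", "arguments": {
  "rows": [
    {"gripper": 0.06,"slide": [0,0,0.001],"spin": 0},
    {"gripper": 0.06,"slide": [0,0,0.0015],"spin": 0},
    {"gripper": 0.06,"slide": [0,0,0.002],"spin": 0},
    {"gripper": 0.06,"slide": [0,0,0.002],"spin": 0}
  ]
}}

```text
time_s: 9.65
ee_pos: [0.5083, -0.1828, 0.2975]
eef_rot: [3.141, 0.0, 2.16]
force: [-1.6, 0.7, 4.1]
grip_width: 0.0659
grip_force: 20.0
```

Contact at exactly the expected height. Release and rise.

Emit:
{"name": "jog_arm", "arguments": {
  "rows": [
    {"gripper": 0.07,"slide": [0,0,0],"spin": 0},
    {"gripper": 0.08,"slide": [0,0,0],"spin": 0},
    {"gripper": 0.094,"slide": [0,0,0],"spin": 0},
    {"gripper": 0.094,"slide": [0,0,0],"spin": 0},
    {"gripper": 0.094,"slide": [0,0,-0.015],"spin": 0},
    {"gripper": 0.094,"slide": [0,0,-0.04],"spin": 0},
    {"gripper": 0.094,"slide": [0,0,-0.08],"spin": 0},
    {"gripper": 0.094,"slide": [0,0,-0.125],"spin": 0}
  ]
}}

```text
time_s: 10.45
ee_pos: [0.5081, -0.1828, 0.4228]
eef_rot: [-3.141, -0.002, 2.16]
force: [0.5, -0.1, 0.1]
grip_width: 0.0941
grip_force: 0.0
```

Run:
```python
from h import *
go((.448,-.02,.43),2.1615)
P,p=cloud("wrist")
m,q,b,bp=rect(P,.106,.12,(.508,-.182),.1);print(b,len(q),np.median(q[:,2]))
x=(q[:,:2]-np.array(b[0])/1000)@[-.556,.831]
print("rim z ends",np.median(q[x<-.065,2]),np.median(q[x>.065,2]))
```

```text
t 10.45 q [-0.41  0.26  1.52  0.    1.36 -1.  ] F [ 0.5 -0.1  0.1] slide [ 0.1688  0.0404 -0.007 ] spin -0.0017
((507.3667297363281, -183.57696533203125), (66.07829284667969, 150.8214111328125), 33.88367462158203) 1995 0.11304346389567249
rim z ends 0.11183274809482846 0.11324007431938976
```

Upper tray is seated level (rim 113 mm, centre within 1.5 mm). Now look at the small vial.

Emit:
{"name": "jog_arm", "arguments": {
  "rows": [
    {"gripper": 0.094,"slide": [0.025,0.006,0],"spin": 0.07},
    {"gripper": 0.094,"slide": [0.168,0.041,0.0],"spin": 0.589},
    {"gripper": 0.094,"slide": [0.168,0.041,0.0],"spin": 0.589},
    {"gripper": 0.094,"slide": [0.168,0.041,0.0],"spin": 0.589},
    {"gripper": 0.094,"slide": [0.168,0.041,0.01],"spin": 0.589},
    {"gripper": 0.094,"slide": [0.168,0.041,0.02],"spin": 0.589},
    {"gripper": 0.094,"slide": [0.168,0.041,0.02],"spin": 0.589},
    {"gripper": 0.094,"slide": [0.168,0.041,0.02],"spin": 0.589}
  ]
}}

```text
time_s: 11.3
ee_pos: [0.4494, -0.0211, 0.4019]
eef_rot: [-3.141, 0.0, 1.572]
force: [0.5, 0.1, -0.6]
grip_width: 0.0939
grip_force: 0.0
```

Run:
```python
from h import *
P,p=cloud("wrist")
d=np.hypot(P[...,0]-.4456,P[...,1]+.019)
m=(d<.03)&(P[...,2]>.033)&(P[...,2]<.05)
q=P[m];print(len(q),q.mean(0),np.ptp(q,0));c,r=cv2.minEnclosingCircle((q[:,:2]*1000).astype(np.float32));print(c,r)
go((c[0]/1000,c[1]/1000,.25),1.571)
v,u=np.argwhere(m).mean(0).astype(int);print(u,v)
cv2.imwrite("pics/v1.png",cv2.resize(p[max(v-60,0):v+60,max(u-80,0):u+80,::-1],None,fx=4,fy=4))
```

```text
212 [ 0.44532736 -0.01741325  0.03753403] [0.01662919 0.01685759 0.00649868]
(445.32232666015625, -17.599897384643555) 8.691340446472168
t 11.35 q [-0.13  0.08  1.79 -0.    1.27 -0.13] F [-0.5  0.3  0.1] slide [ 0.0036 -0.0041  0.1522] spin 0.0005
253 173
```

View pics/v1.png

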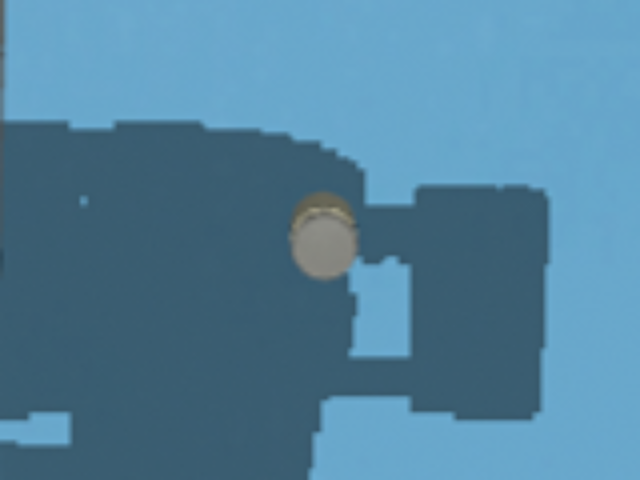

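A single pale vial with white cap at crop pixel (325,240): 17.4 mm across, top at 38 mm, so it is vial_c. Descend.

Emit:
{"name": "jog_arm", "arguments": {
  "rows": [
    {"gripper": 0.05,"slide": [0.0036,-0.004,0.02],"spin": 0},
    {"gripper": 0.05,"slide": [0.0036,-0.004,0.05],"spin": 0},
    {"gripper": 0.05,"slide": [0.0036,-0.004,0.085],"spin": 0},
    {"gripper": 0.05,"slide": [0.0036,-0.004,0.11],"spin": 0},
    {"gripper": 0.05,"slide": [0.0036,-0.004,0.125],"spin": 0},
    {"gripper": 0.05,"slide": [0.0036,-0.004,0.13],"spin": 0},
    {"gripper": 0.05,"slide": [0.0036,-0.004,0.13],"spin": 0}
  ]
}}

```text
time_s: 12.05
ee_pos: [0.4453, -0.0172, 0.2721]
eef_rot: [-3.141, -0.0, 1.571]
force: [-0.7, -0.5, 0.9]
grip_width: 0.0501
grip_force: 0.0
```

Run:
```python
from h import *
go((.4453,-.0176,.211),1.571)
```

```text
t 12.05 q [-0.12  0.24  1.94  0.    0.96 -0.12] F [-0.7 -0.5  0.9] slide [-0.0004 -0.      0.0611] spin -0.0003
```

Emit:
{"name": "jog_arm", "arguments": {
  "rows": [
    {"gripper": 0.05,"slide": [0,0,0.02],"spin": 0},
    {"gripper": 0.05,"slide": [0,0,0.04],"spin": 0},
    {"gripper": 0.05,"slide": [0,0,0.055],"spin": 0},
    {"gripper": 0.05,"slide": [0,0,0.061],"spin": 0},
    {"gripper": 0.05,"slide": [0,0,0.061],"spin": 0},
    {"gripper": 0.035,"slide": [0,0,0.061],"spin": 0},
    {"gripper": 0.025,"slide": [0,0,0.061],"spin": 0},
    {"gripper": 0.02,"slide": [0,0,0.061],"spin": 0}
  ],
  "squeeze": 8
}}

```text
time_s: 12.85
ee_pos: [0.4452, -0.0168, 0.2118]
eef_rot: [3.141, 0.0, 1.571]
force: [-0.4, 0.1, -0.3]
grip_width: 0.0293
grip_force: 0.0
```

Emit:
{"name": "jog_arm", "arguments": {
  "rows": [
    {"gripper": 0.015,"slide": [0,0,0],"spin": 0},
    {"gripper": 0.013,"slide": [0,0,0],"spin": 0},
    {"gripper": 0.013,"slide": [0,0,0],"spin": 0},
    {"gripper": 0.013,"slide": [0,0,0],"spin": 0},
    {"gripper": 0.013,"slide": [0,0,0],"spin": 0}
  ]
}}

```text
time_s: 13.35
ee_pos: [0.4452, -0.0168, 0.2113]
eef_rot: [3.141, 0.0, 1.571]
force: [-0.3, 0.7, 4.6]
grip_width: 0.0174
grip_force: 8.0
```

Emit:
{"name": "jog_arm", "arguments": {
  "rows": [
    {"gripper": 0.013,"slide": [0,0,-0.005],"spin": 0},
    {"gripper": 0.013,"slide": [0,0,-0.02],"spin": 0},
    {"gripper": 0.013,"slide": [0,0,-0.045],"spin": 0},
    {"gripper": 0.013,"slide": [0,0,-0.075],"spin": 0},
    {"gripper": 0.013,"slide": [0,0,-0.11],"spin": 0},
    {"gripper": 0.013,"slide": [0,0,-0.14],"spin": 0},
    {"gripper": 0.013,"slide": [0,0,-0.16],"spin": 0},
    {"gripper": 0.013,"slide": [0,0,-0.165],"spin": 0}
  ]
}}

```text
time_s: 14.15
ee_pos: [0.4451, -0.0168, 0.3782]
eef_rot: [3.138, 0.0, 1.571]
force: [0.0, 0.5, -0.0]
grip_width: 0.0173
grip_force: 8.0
```

Run:
```python
from h import *
go((.5077,-.1830,.376),np.radians(33.86))
```

```text
t 14.15 q [-0.12  0.09  1.84 -0.    1.21 -0.12] F [ 0.   0.5 -0. ] slide [-0.1662  0.0626  0.0025] spin 0.9799
```

Emit:
{"name": "jog_arm", "arguments": {
  "rows": [
    {"gripper": 0.013,"slide": [-0.012,0.005,0],"spin": 0.07},
    {"gripper": 0.013,"slide": [-0.035,0.013,0],"spin": 0.2},
    {"gripper": 0.013,"slide": [-0.062,0.023,0],"spin": 0.34},
    {"gripper": 0.013,"slide": [-0.09,0.034,0],"spin": 0.49},
    {"gripper": 0.013,"slide": [-0.118,0.044,0],"spin": 0.64},
    {"gripper": 0.013,"slide": [-0.142,0.053,0],"spin": 0.78},
    {"gripper": 0.013,"slide": [-0.158,0.06,0],"spin": 0.9},
    {"gripper": 0.013,"slide": [-0.166,0.0626,0.002],"spin": 0.98}
  ]
}}

```text
time_s: 14.95
ee_pos: [0.5079, -0.1841, 0.3728]
eef_rot: [-3.14, 0.001, 0.585]
force: [0.2, -0.4, 0.1]
grip_width: 0.0174
grip_force: 8.0
```

Run:
```python
from h import *
go((.5077,-.1830,.310),np.radians(33.86))
P,p=cloud("scene");o=telemetry.get_obs()
# vial in hand
d=np.hypot(P[...,0]-o["ee_pos"][0],P[...,1]-o["ee_pos"][1]);m=(d<.02)&(P[...,2]<.21)&(P[...,2]>.125);q=P[m];print(len(q),q.min(0) if len(q) else 0,q.mean(0) if len(q) else 0)
m,q,b,bp=rect(P,.104,.12,(.508,-.182),.1);print(b)
v,u=192,310
cv2.imwrite("pics/s3.png",cv2.resize(p[140:270,220:400,::-1],None,fx=4,fy=4))
```

```text
t 14.95 q [-0.42  0.31  1.59 -0.    1.25  0.57] F [ 0.2 -0.4  0.1] slide [ 0.0005 -0.001   0.0628] spin -0.0061
228 [ 0.49061947 -0.2039588   0.16354812] [ 0.5022081  -0.18793251  0.19097598]
((510.3880615234375, -186.00437927246094), (68.2294921875, 151.25216674804688), 34.228309631347656)
```

View pics/s3.png

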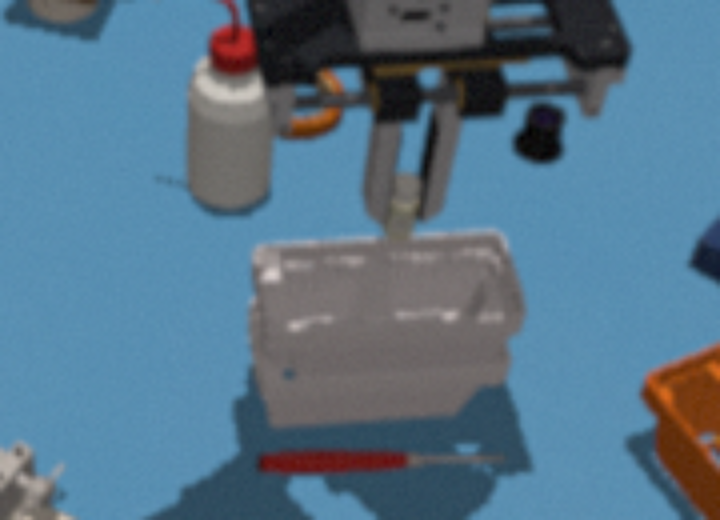

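Vial held upright over the middle of the seated tray (crop pixel (400,205)). Lower it.

Emit:
{"name": "jog_arm", "arguments": {
  "rows": [
    {"gripper": 0.013,"slide": [0,-0.0007,0.01],"spin": -0.005},
    {"gripper": 0.013,"slide": [0,-0.0007,0.03],"spin": -0.005},
    {"gripper": 0.013,"slide": [0,-0.0007,0.055],"spin": -0.005},
    {"gripper": 0.013,"slide": [0,-0.0007,0.075],"spin": -0.005},
    {"gripper": 0.013,"slide": [0,-0.0007,0.09],"spin": -0.005},
    {"gripper": 0.013,"slide": [0,-0.0007,0.098],"spin": -0.005},
    {"gripper": 0.013,"slide": [0,-0.0007,0.102],"spin": -0.005},
    {"gripper": 0.013,"slide": [0,-0.0007,0.102],"spin": -0.005}
  ]
}}

```text
time_s: 15.8
ee_pos: [0.5072, -0.1819, 0.2719]
eef_rot: [-3.141, 0.0, 0.597]
force: [0.4, 0.8, 0.0]
grip_width: 0.0177
grip_force: 8.0
```

Run:
```python
from h import *
go((.5077,-.1830,.263),np.radians(33.86))
```

```text
t 15.8 q [-0.41  0.42  1.69  0.    1.03  0.56] F [0.4 0.8 0. ] slide [-0.0002  0.0012  0.0089] spin 0.0059
```

Emit:
{"name": "jog_arm", "arguments": {
  "rows": [
    {"gripper": 0.013,"slide": [0,0.001,0.003],"spin": 0},
    {"gripper": 0.013,"slide": [0,0.001,0.005],"spin": 0},
    {"gripper": 0.013,"slide": [0,0.001,0.007],"spin": 0},
    {"gripper": 0.013,"slide": [0,0.001,0.008],"spin": 0},
    {"gripper": 0.013,"slide": [0,0.001,0.008],"spin": 0}
  ]
}}

```text
time_s: 16.3
ee_pos: [0.5078, -0.183, 0.264]
eef_rot: [-3.141, 0.0, 0.596]
force: [-0.1, 0.4, 0.3]
grip_width: 0.0176
grip_force: 8.0
```

Emit:
{"name": "jog_arm", "arguments": {
  "rows": [
    {"gripper": 0.013,"slide": [0,0,0.0007],"spin": 0},
    {"gripper": 0.013,"slide": [0,0,0.0012],"spin": 0},
    {"gripper": 0.013,"slide": [0,0,0.0017],"spin": 0},
    {"gripper": 0.013,"slide": [0,0,0.0017],"spin": 0}
  ]
}}

```text
time_s: 16.7
ee_pos: [0.508, -0.1831, 0.2632]
eef_rot: [3.141, -0.0, 0.596]
force: [-2.6, 1.6, 7.4]
grip_width: 0.0173
grip_force: 8.0
```

Emit:
{"name": "jog_arm", "arguments": {
  "rows": [
    {"gripper": 0.018,"slide": [0,0,0],"spin": 0},
    {"gripper": 0.022,"slide": [0,0,0],"spin": 0},
    {"gripper": 0.03,"slide": [0,0,0],"spin": 0},
    {"gripper": 0.04,"slide": [0,0,0],"spin": 0},
    {"gripper": 0.04,"slide": [0,0,0],"spin": 0}
  ]
}}

```text
time_s: 17.2
ee_pos: [0.5078, -0.183, 0.2623]
eef_rot: [-3.141, 0.0, 0.596]
force: [0.6, 0.2, -0.1]
grip_width: 0.0394
grip_force: 0.0
```

Emit:
{"name": "jog_arm", "arguments": {
  "rows": [
    {"gripper": 0.04,"slide": [0,0,-0.005],"spin": 0},
    {"gripper": 0.04,"slide": [0,0,-0.02],"spin": 0},
    {"gripper": 0.04,"slide": [0,0,-0.045],"spin": 0},
    {"gripper": 0.04,"slide": [0,0,-0.075],"spin": 0},
    {"gripper": 0.04,"slide": [0,0,-0.11],"spin": 0},
    {"gripper": 0.06,"slide": [0,0,-0.14],"spin": 0},
    {"gripper": 0.094,"slide": [0,0,-0.16],"spin": 0}
  ]
}}

```text
time_s: 17.9
ee_pos: [0.5076, -0.1829, 0.4252]
eef_rot: [3.139, -0.001, 0.596]
force: [-0.5, -0.3, 0.1]
grip_width: 0.0526
grip_force: 0.0
```

Run:
```python
from h import *
P,p=cloud("wrist");o=telemetry.get_obs()
m,q,b,bp=rect(P,.105,.12,(.508,-.182),.1);print(b,np.median(q[:,2]))
c=np.array(b[0])/1000
m=(np.hypot(P[...,0]-c[0],P[...,1]-c[1])<.02)&(P[...,2]>.083)&(P[...,2]<.1);q=P[m];print(len(q),q.mean(0),np.ptp(q,0),c)
go((.4961,.2281,.44),1.9426)
```

```text
((507.6044921875, -182.93267822265625), (66.45579528808594, 151.2869873046875), 33.78412628173828) 0.11250446706053047
258 [ 0.5050035  -0.18302912  0.08924635] [0.01695893 0.0164243  0.00832139] [ 0.50760449 -0.18293268]
t 17.95 q [-0.41  0.26  1.52  0.    1.36  0.56] F [ 0.7 -0.4  3.4] slide [ 0.2211 -0.3467 -0.0133] spin -1.3467
```

Vial stands upright in the pocket (top at 89 mm, 17 mm round). Now the last tray.

Emit:
{"name": "jog_arm", "arguments": {
  "rows": [
    {"gripper": 0.094,"slide": [0.014,-0.022,0],"spin": -0.09},
    {"gripper": 0.094,"slide": [0.221,-0.347,0.0],"spin": -1.347},
    {"gripper": 0.094,"slide": [0.221,-0.347,0.0],"spin": -1.347},
    {"gripper": 0.094,"slide": [0.221,-0.347,0.0],"spin": -1.347},
    {"gripper": 0.094,"slide": [0.221,-0.347,0.0],"spin": -1.347},
    {"gripper": 0.094,"slide": [0.221,-0.347,0.02],"spin": -1.347},
    {"gripper": 0.094,"slide": [0.221,-0.347,0.02],"spin": -1.347},
    {"gripper": 0.094,"slide": [0.221,-0.347,0.02],"spin": -1.347}
  ]
}}

```text
time_s: 18.75
ee_pos: [0.4965, 0.194, 0.406]
eef_rot: [3.141, 0.0, 1.742]
force: [0.0, -0.2, -0.3]
grip_width: 0.0941
grip_force: 0.0
```

Run:
```python
from h import *
go((.4961,.2281,.40),1.9426)
```

```text
t 18.75 q [ 0.3   0.26  1.57 -0.    1.31  0.13] F [ 0.  -0.2 -0.3] slide [0.0336 0.0054 0.006 ] spin -0.2006
```

Emit:
{"name": "jog_arm", "arguments": {
  "rows": [
    {"gripper": 0.094,"slide": [0.02,0.004,0.003],"spin": -0.13},
    {"gripper": 0.094,"slide": [0.032,0.0054,0.006],"spin": -0.2},
    {"gripper": 0.094,"slide": [0.032,0.0054,0.006],"spin": -0.2},
    {"gripper": 0.094,"slide": [0.032,0.0054,0.006],"spin": -0.2}
  ]
}}

```text
time_s: 19.15
ee_pos: [0.4971, 0.2241, 0.4001]
eef_rot: [-3.141, 0.0, 1.934]
force: [-1.0, -0.2, -0.2]
grip_width: 0.0938
grip_force: 0.0
```

Run:
```python
from h import *
P,p=cloud("wrist")
m,q,b,bp=rect(P,.056,.072,(.496,.228));print(b,len(q),np.median(q[:,2]))
c=np.array(b[0])/1000;y=np.radians(b[2]+90)
go((*c,.25),y)
H,I=ortho(P,p,c,y);s=lambda x,yy:np.median(H[int((.06-yy)*2000)-6:int((.06-yy)*2000)+6,int((x+.1)*2000)-6:int((x+.1)*2000)+6])
print("z at -66,0:",s(-.066,0)," +66,0:",s(.066,0),"+66,+-22",s(.066,.022),s(.066,-.022),"-66,+-22",s(-.066,.02),s(-.066,-.02))
```

```text
((496.07659912109375, 228.0682373046875), (66.15591430664062, 151.40615844726562), 21.275348663330078) 1685 0.06308924499421176
t 19.2 q [ 0.36  0.29  1.54 -0.    1.31 -0.01] F [-0.1 -0.1 -0.2] slide [0.0044 0.0004 0.1503] spin -0.0089
z at -66,0: 0.053508014027743855  +66,0: 0.01679140600661927 +66,+-22 0.051074703203812244 0.05133669908895527 -66,+-22 0.03106011414180493 0.030637586787306548
```

Emit:
{"name": "jog_arm", "arguments": {
  "rows": [
    {"gripper": 0.094,"slide": [0.0042,0.0004,0.02],"spin": -0.008},
    {"gripper": 0.094,"slide": [0.0042,0.0004,0.055],"spin": -0.008},
    {"gripper": 0.094,"slide": [0.0042,0.0004,0.09],"spin": -0.008},
    {"gripper": 0.094,"slide": [0.0042,0.0004,0.115],"spin": -0.008},
    {"gripper": 0.094,"slide": [0.0042,0.0004,0.135],"spin": -0.008},
    {"gripper": 0.094,"slide": [0.0042,0.0004,0.148],"spin": -0.008},
    {"gripper": 0.094,"slide": [0.0042,0.0004,0.1525],"spin": -0.008},
    {"gripper": 0.094,"slide": [0.0042,0.0004,0.1525],"spin": -0.008}
  ]
}}

```text
time_s: 20.0
ee_pos: [0.4962, 0.2282, 0.248]
eef_rot: [-3.142, 0.0, 1.943]
force: [0.3, -0.3, 0.1]
grip_width: 0.0938
grip_force: 0.0
```

Run:
```python
from h import *
go((.4961,.2281,.2475),1.9421)
```

```text
t 20.0 q [ 0.36  0.47  1.68 -0.    0.99 -0.01] F [ 0.3 -0.3  0.1] slide [-0.0001 -0.0001  0.0005] spin 0.0007
```

Emit:
{"name": "jog_arm", "arguments": {
  "rows": [
    {"gripper": 0.06,"slide": [0,0,0],"spin": 0},
    {"gripper": 0.06,"slide": [0,0,0],"spin": 0},
    {"gripper": 0.06,"slide": [0,0,0],"spin": 0},
    {"gripper": 0.06,"slide": [0,0,0],"spin": 0},
    {"gripper": 0.06,"slide": [0,0,0],"spin": 0},
    {"gripper": 0.06,"slide": [0,0,0],"spin": 0}
  ],
  "squeeze": 20
}}

```text
time_s: 20.6
ee_pos: [0.4961, 0.2286, 0.2483]
eef_rot: [3.141, 0.0, 1.944]
force: [0.6, -0.2, 6.3]
grip_width: 0.0658
grip_force: 20.0
```

Emit:
{"name": "jog_arm", "arguments": {
  "rows": [
    {"gripper": 0.06,"slide": [0,0,-0.004],"spin": 0},
    {"gripper": 0.06,"slide": [0,0,-0.014],"spin": 0},
    {"gripper": 0.06,"slide": [0,0,-0.032],"spin": 0},
    {"gripper": 0.06,"slide": [0,0,-0.06],"spin": 0},
    {"gripper": 0.06,"slide": [0,0,-0.095],"spin": 0},
    {"gripper": 0.06,"slide": [0,0,-0.135],"spin": 0},
    {"gripper": 0.06,"slide": [0,0,-0.17],"spin": 0},
    {"gripper": 0.06,"slide": [0,0,-0.192],"spin": 0}
  ]
}}

```text
time_s: 21.4
ee_pos: [0.4956, 0.2284, 0.4433]
eef_rot: [3.138, 0.0, 1.944]
force: [0.5, 0.2, -2.2]
grip_width: 0.0656
grip_force: 20.0
```

Run:
```python
from h import *
go((.5076,-.1829,.44),np.radians(33.84-90))
```

```text
t 21.4 q [ 0.36  0.26  1.48  0.    1.4  -0.01] F [ 0.5  0.2 -2.2] slide [-0.3874 -0.1387  0.0029] spin 2.924
```

Emit:
{"name": "jog_arm", "arguments": {
  "rows": [
    {"gripper": 0.06,"slide": [-0.006,-0.002,0],"spin": 0.04},
    {"gripper": 0.06,"slide": [-0.02,-0.007,0],"spin": 0.12},
    {"gripper": 0.06,"slide": [-0.038,-0.0135,0],"spin": 0.23},
    {"gripper": 0.06,"slide": [-0.057,-0.0203,0],"spin": 0.36},
    {"gripper": 0.06,"slide": [-0.076,-0.027,0],"spin": 0.49},
    {"gripper": 0.06,"slide": [-0.095,-0.034,0],"spin": 0.62},
    {"gripper": 0.06,"slide": [-0.114,-0.0407,0],"spin": 0.75},
    {"gripper": 0.06,"slide": [-0.133,-0.0475,0],"spin": 0.88}
  ]
}}

```text
time_s: 22.2
ee_pos: [0.5, 0.0862, 0.4385]
eef_rot: [-3.14, 0.001, 1.057]
force: [0.0, -0.7, -1.6]
grip_width: 0.066
grip_force: 20.0
```

Run:
```python
from h import *
go((.5076,-.1829,.44),np.radians(33.84-90))
```

```text
t 22.2 q [ 0.1   0.18  1.59 -0.    1.37  0.61] F [ 0.  -0.7 -1.6] slide [-0.2306  0.139  -0.0014] spin 2.0367
```

Emit:
{"name": "jog_arm", "arguments": {
  "rows": [
    {"gripper": 0.06,"slide": [-0.018,0.011,0],"spin": 0.13},
    {"gripper": 0.06,"slide": [-0.037,0.022,0],"spin": 0.26},
    {"gripper": 0.06,"slide": [-0.056,0.034,0],"spin": 0.39},
    {"gripper": 0.06,"slide": [-0.075,0.045,0],"spin": 0.52},
    {"gripper": 0.06,"slide": [-0.094,0.057,0],"spin": 0.65},
    {"gripper": 0.06,"slide": [-0.113,0.068,0],"spin": 0.78},
    {"gripper": 0.06,"slide": [-0.132,0.08,0],"spin": 0.91},
    {"gripper": 0.06,"slide": [-0.15,0.0905,0],"spin": 1.04}
  ]
}}

```text
time_s: 23.0
ee_pos: [0.5062, -0.089, 0.4385]
eef_rot: [-3.141, 0.002, 0.016]
force: [0.2, -0.6, -1.0]
grip_width: 0.0658
grip_force: 20.0
```

Run:
```python
from h import *
go((.5076,-.1829,.44),np.radians(33.84-90))
```

```text
t 23.0 q [-0.25  0.19  1.57 -0.    1.38  1.31] F [ 0.2 -0.6 -1. ] slide [-0.0001  0.0939 -0.0015] spin 0.9965
```

Emit:
{"name": "jog_arm", "arguments": {
  "rows": [
    {"gripper": 0.06,"slide": [0,0.018,0],"spin": 0.13},
    {"gripper": 0.06,"slide": [0,0.035,0],"spin": 0.26},
    {"gripper": 0.06,"slide": [0,0.052,0],"spin": 0.39},
    {"gripper": 0.06,"slide": [0,0.068,0],"spin": 0.52},
    {"gripper": 0.06,"slide": [0,0.082,0],"spin": 0.65},
    {"gripper": 0.06,"slide": [0,0.09,0],"spin": 0.77},
    {"gripper": 0.06,"slide": [0,0.092,0],"spin": 0.87},
    {"gripper": 0.06,"slide": [0,0.092,0],"spin": 0.94}
  ]
}}

```text
time_s: 23.8
ee_pos: [0.5083, -0.1804, 0.4383]
eef_rot: [3.14, 0.002, -0.923]
force: [0.3, -0.8, -1.3]
grip_width: 0.066
grip_force: 20.0
```

Run:
```python
from h import *
go((.5076,-.1829,.40),np.radians(33.84-90))
```

```text
t 23.8 q [-0.41  0.25  1.5  -0.    1.39  2.08] F [ 0.3 -0.8 -1.3] slide [0.0017 0.0021 0.0383] spin 0.0574
```

Emit:
{"name": "jog_arm", "arguments": {
  "rows": [
    {"gripper": 0.06,"slide": [0.001,0.001,0.004],"spin": 0.03},
    {"gripper": 0.06,"slide": [0.0015,0.002,0.014],"spin": 0.05},
    {"gripper": 0.06,"slide": [0.0015,0.002,0.028],"spin": 0.057},
    {"gripper": 0.06,"slide": [0.0015,0.002,0.042],"spin": 0.057},
    {"gripper": 0.06,"slide": [0.0015,0.002,0.05],"spin": 0.057},
    {"gripper": 0.06,"slide": [0.0015,0.002,0.052],"spin": 0.057},
    {"gripper": 0.06,"slide": [0.0015,0.002,0.052],"spin": 0.057}
  ]
}}

```text
time_s: 24.5
ee_pos: [0.508, -0.1821, 0.3876]
eef_rot: [3.141, 0.0, -0.973]
force: [-0.1, -0.3, -1.3]
grip_width: 0.0658
grip_force: 20.0
```

Run:
```python
from h import *
go((.5076,-.1829,.348),np.radians(33.84-90))
P,p=cloud("scene");cv2.imwrite("pics/s4.png",cv2.resize(p[140:270,220:400,::-1],None,fx=4,fy=4))
P,p=cloud("wrist");z=telemetry.get_obs()["ee_pos"][2]-.248+.064
m,q,b,bp=rect(P,z-.008,z+.006,(.508,-.182),.1);print(b,np.median(q[:,2])-z)
```

```text
t 24.5 q [-0.41  0.29  1.57 -0.    1.28  2.13] F [-0.1 -0.3 -1.3] slide [0.0004 0.0008 0.0396] spin 0.0071
((504.72955322265625, -179.095458984375), (89.22379302978516, 151.5162353515625), 34.30669403076172) -0.0013703282621974622
```

View pics/s4.png

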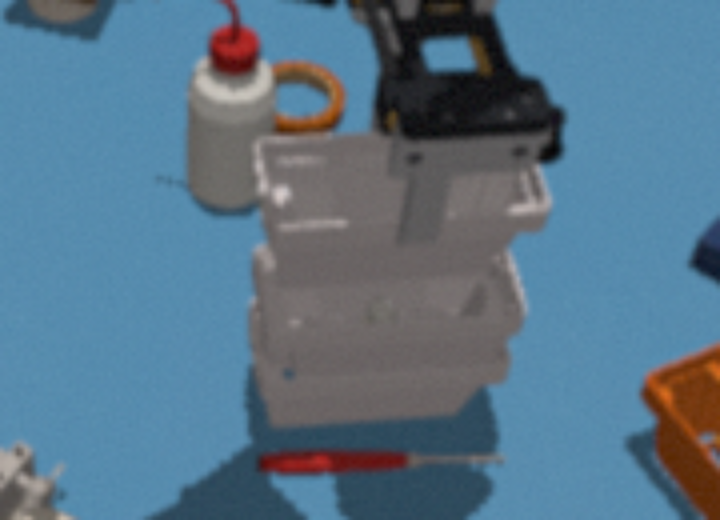

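The stack below is intact with the vial upright (crop pixel (380,305)); the driver is undisturbed. I'll re-measure the tray in hand, since its centre reads 4 mm off along its length.

Run:
```python
from h import *
for k in range(2):
    P,p=cloud("wrist");o=telemetry.get_obs();z=o["ee_pos"][2]-.248+.064
    R=Ro.from_euler("xyz",o["eef_rot"]).as_matrix();Q=(P-o["ee_pos"])@R
    m=(abs(P[...,2]-z)<.005)&(abs(Q[...,0])<.1)&(abs(Q[...,1])<.05)
    x=Q[m][:,0];y=Q[m][:,1]
    print(np.round(o["joint_vel"],3),"x ends",np.percentile(x,[0,1,99,100]).round(4),"y at far +",y[x>.06].min(),y[x>.06].max(),"y at -",y[x<-.06].min(),y[x<-.06].max(), "zs",np.median(P[m][x>.06,2]),np.median(P[m][x<-.06,2]),z)
P,p=cloud("scene")
m,q,b,bp=rect(P,z-.006,z+.006,(.508,-.182),.11);print(b);m,q,b,bp=rect(P,.106,.118,(.508,-.182),.11);print(b)
P,p=cloud("top")
m,q,b,bp=rect(P,z-.006,z+.006,(.508,-.182),.11);print(b,o["ee_pos"])
```

```text
[-0.002  0.     0.001 -0.001  0.    -0.   ] x ends [-0.0802 -0.0785  0.0714  0.0714] y at far + -0.03168276959506657 0.03397420681591756 y at - -0.031627041085293954 0.03424709643240505 zs 0.203537407703352 0.2027607621852882 0.20437305086891927
[ 0.001 -0.001  0.003 -0.001 -0.001 -0.   ] x ends [-0.0801 -0.0785  0.0713  0.0713] y at far + -0.03165013171740446 0.03402654497961278 y at - -0.03170871405759439 0.03440114886023531 zs 0.2035927026891266 0.20291611253336028 0.20436710565365412
((507.32611083984375, -182.625), (89.64376831054688, 152.0499267578125), 31.839332580566406)
((509.2130432128906, -186.64874267578125), (66.39506530761719, 151.2638397216797), 33.23472595214844)
((488.70770263671875, -145.7399444580078), (81.72753143310547, 41.60805130004883), 87.47796630859375) [ 0.50807331 -0.18207735  0.38836711]
```

Both wrist and scene cameras agree on −4.4 mm along the tool x in the grip; correct for it while lowering.

Emit:
{"name": "jog_arm", "arguments": {
  "rows": [
    {"gripper": 0.06,"slide": [0.002,0,0.003],"spin": 0.004},
    {"gripper": 0.06,"slide": [0.0042,0,0.009],"spin": 0.007},
    {"gripper": 0.06,"slide": [0.0042,0,0.015],"spin": 0.007},
    {"gripper": 0.06,"slide": [0.0042,0,0.019],"spin": 0.007},
    {"gripper": 0.06,"slide": [0.0042,0,0.02],"spin": 0.007},
    {"gripper": 0.06,"slide": [0.0042,0,0.02],"spin": 0.007}
  ]
}}

```text
time_s: 25.4
ee_pos: [0.5104, -0.1855, 0.3676]
eef_rot: [3.141, 0.0, -0.98]
force: [-0.8, -0.3, -1.1]
grip_width: 0.0658
grip_force: 20.0
```

Run:
```python
from h import *
go((.5099,-.1865,.348),np.radians(33.84-90))
```

```text
t 25.4 q [-0.42  0.32  1.59 -0.    1.24  2.13] F [-0.8 -0.3 -1.1] slide [0.0005 0.001  0.0196] spin 0.0
```

Emit:
{"name": "jog_arm", "arguments": {
  "rows": [
    {"gripper": 0.06,"slide": [0,0.0005,0.005],"spin": 0},
    {"gripper": 0.06,"slide": [0,0.0005,0.009],"spin": 0},
    {"gripper": 0.06,"slide": [0,0.0005,0.012],"spin": 0},
    {"gripper": 0.06,"slide": [0,0.0005,0.0145],"spin": 0},
    {"gripper": 0.06,"slide": [0,0.0005,0.0165],"spin": 0},
    {"gripper": 0.06,"slide": [0,0.0005,0.018],"spin": 0},
    {"gripper": 0.06,"slide": [0,0.0005,0.018],"spin": 0}
  ]
}}

```text
time_s: 26.1
ee_pos: [0.51, -0.1858, 0.3497]
eef_rot: [3.141, 0.0, -0.98]
force: [-0.1, 1.3, -1.5]
grip_width: 0.0655
grip_force: 20.0
```

Emit:
{"name": "jog_arm", "arguments": {
  "rows": [
    {"gripper": 0.06,"slide": [0,0,0.0007],"spin": 0},
    {"gripper": 0.06,"slide": [0,0,0.0013],"spin": 0},
    {"gripper": 0.06,"slide": [0,0,0.0018],"spin": 0},
    {"gripper": 0.06,"slide": [0,0,0.002],"spin": 0},
    {"gripper": 0.06,"slide": [0,0,0.002],"spin": 0}
  ]
}}

```text
time_s: 26.6
ee_pos: [0.51, -0.1858, 0.3482]
eef_rot: [-3.141, -0.0, -0.98]
force: [-1.3, 0.5, 3.3]
grip_width: 0.0659
grip_force: 20.0
```

Contact at the expected height again; release and rise.

Emit:
{"name": "jog_arm", "arguments": {
  "rows": [
    {"gripper": 0.07,"slide": [0,0,0],"spin": 0},
    {"gripper": 0.08,"slide": [0,0,0],"spin": 0},
    {"gripper": 0.094,"slide": [0,0,0],"spin": 0},
    {"gripper": 0.094,"slide": [0,0,0],"spin": 0},
    {"gripper": 0.094,"slide": [0,0,-0.015],"spin": 0},
    {"gripper": 0.094,"slide": [0,0,-0.04],"spin": 0},
    {"gripper": 0.094,"slide": [0,0,-0.08],"spin": 0},
    {"gripper": 0.094,"slide": [0,0,-0.12],"spin": 0}
  ]
}}

```text
time_s: 27.4
ee_pos: [0.5098, -0.1858, 0.469]
eef_rot: [3.141, 0.001, -0.98]
force: [1.2, -0.4, 0.1]
grip_width: 0.094
grip_force: 0.0
```

Run:
```python
from h import *
P,p=cloud("wrist")
m,q,b,bp=rect(P,.155,.172,(.508,-.182),.1);x=(q[:,:2]-np.array(b[0])/1000)@[.556,-.831]
print(b,np.median(q[:,2]),"ends",np.median(q[x<-.065,2]),np.median(q[x>.065,2]))
P,p=cloud("scene");cv2.imwrite("pics/s5.png",cv2.resize(p[120:280,120:400,::-1],None,fx=2.8,fy=2.8))
```

```text
((506.8420715332031, -183.1126708984375), (66.22715759277344, 150.34628295898438), 33.91761016845703) 0.16308009090824205 ends 0.161489723660894 0.16315131384932352
```

View pics/s5.png

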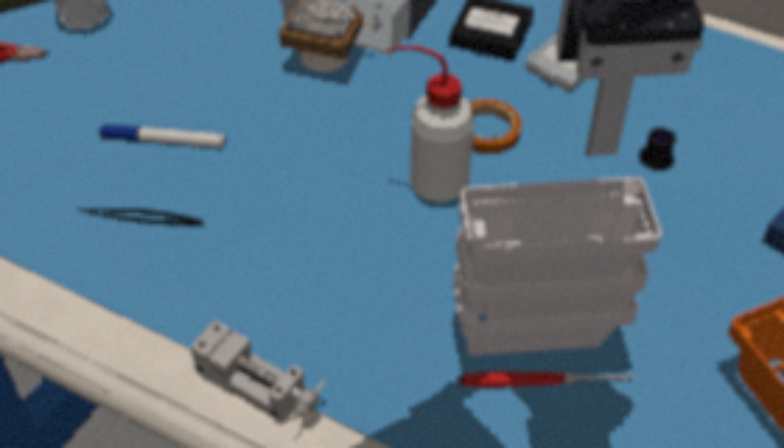

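Three trays stacked level at (555,270), top rim at 163 mm and centred; marker, tweezers, bottle and driver are undisturbed. Handing in.

```bash
python3 -c "
from station import workorder
print(workorder.hand_in())"
```

```text
the job is handed in; nothing more can be done
None
```

The job is done and handed in after about 27.5 s: the three trays are stacked end for end, level and centred on the loaded tray, the small vial was standing upright in the middle pocket before the last tray went on, and the bench items look undisturbed in the final picture.

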